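# Snap the dust cap onto the wheel's axle end

### The arm

A 6-joint arm with a two-finger parallel gripper is mounted at the origin on the work surface. World frame = base frame: x ahead of the robot, y to its left, z up, the work surface at z = 0. Lengths are in m, angles in rad, forces in N, time in s.
With the tool pointing down it reaches from about 0.35 to 0.85 m from the base axis. Payload 8.1 kg.
Tool frame: the origin (TCP) lies midway between the tips of the shut fingers; the grasp point (between the pads) lies ctrl.grip_depth behind it (ctrl.grip_depth is the distance from the TCP to the grasp point, in m); z points along the fingers, x is the direction in which the jaws open and shut, and the axes are right-handed (so a half turn about z gives the same grasp; the last joint's range is limited). The gripper opens to 93 mm and grips with 3 to 60 N. Pads are 15 mm wide; open, the fingers measure 128 mm over their backs; the gripper's body (75 mm by 188 mm) begins 65 mm behind the grasp point.
Start: joints at [-0.085, 0.13, 1.488, -0, 1.523, -0.085], TCP at [0.6, 0, 0.219] pointing down, gripper open.
Joint ranges: [-2.96, 2.96], [-0.89, 2.26], [0.02, 2.5], [-1.34, 4.48], [0, 2.73], [-2.66, 2.66]. Speed limits (rad/s): [2.39, 2.39, 2.79, 3.14, 3.14, 3.14].

### API

Orientations are given as [roll, pitch, yaw] about the fixed x, y, z axes, in that order (R = Rz(yaw) Ry(pitch) Rx(roll)).
In Python, from plant import status, optics, close_job, ctrl gives the robot as it stands.
- The arm moves only by the tool arm_command, never from a script. Its argument "increments" is text: rows parted by semicolons, each of 4 numbers parted by spaces: the shift along the tool's x, y, z in m, then the turn about the tool's z in degrees. A call has 1 to 12 rows; each row is the pose to reach, as a shift and turn from the pose commanded when the call began, along the tool's axes at that moment; what a row does not reach only later rows make up. A row lasts 1/12 s, in which the tool goes at most 41.7 mm and 7.16 degrees, less where a joint would pass 70% of its speed; a pose out of reach is approached as far as the arm can. A call with a gripper value outside its range is refused whole. "claw" is the opening, from 0 (shut) to 1 (fully open), set as the call begins (left out, the last holds). The fingers move at their own pace and stop on an object; "grip_force" is the grip in N (left out, the last holds). Time passes only in rows, so rows that repeat a pose let the fingers close. It gives the time, the measured TCP pose, the force and the opening at its end, in the units of the state.
- status.observe(): the state, without advancing time (a new reading comes with each control period).
- optics.get_image(name): name is "scene" or "side" or "wrist"; returns the picture (400x640x3 uint8, blue, green, red); there is no depth.
- optics.get_calibration(name): a dict with "fov_y" (degrees; the focal length in pixels is half the picture's height over the tangent of half this angle, whatever the lens; pixels are square), "cx", "cy" (the principal point, pixels), "R" (3x3) and "t" (3): a world point X has camera coordinates R X + t. Camera axes: x right, y down, z forward; pixel columns grow to the right and rows downward; lengths in m; the calibration is good to about 2 mm. A picture is of the moment at which its call begins: read the wrist's pose just before it. get_calibration takes no time and is no camera call; for the wrist camera it gives the pose at the moment of the call.
- close_job(): hands the job in, once; it reports no verdict.
Trained networks look in the newest picture that a camera, given by its name, has taken for a name from the list of things; names that differ only in an ending like _2 or _b are one class to them, and where a whole thing is asked for, a point or a joint stands for the part that bears it (a point fixed in the world has none). Each returns a list of dicts, best first, with "conf" (0 to 1); they miss things now and then, are a little off and sometimes report something else, mostly with a low value. They report only what shows in the picture. A call takes as long as a camera call. They do not tell look-alikes from the thing itself.
- optics.silhouettes(camera, label): "pixels" (400x640 bool, what is visible of it) and "at" ([column, row] in pixels, amid what is visible of it).
The state is a dict: "time": time; "q": joint angles; "dq": joint speeds; "joint_efforts": joint torques, N m; "tool_pos": TCP position; "eef_rot": TCP orientation; "wrist_force": force on the tool from outside, world axes, zero at the start; "wrist_torque": the same for the moment, N m; "gripper_width": opening from 0.0 (shut) to 1.0 (fully open).
Only numpy, scipy, OpenCV 4.12 (cv2) and the standard library are available. Lean on these libraries where they do the work, as an engineer would, in place of code of your own. Each camera call takes 0.05 s, during which the arm holds its last target.

### The job

Take the yellow dust cap from the parts drawer and snap it onto the upright axle end of the trolley wheel: press it squarely over the spring clip until it clicks, then keep pressing until its rim has squeezed the black seal ring flush with the hub. The cap is thin plastic, so grip and press it gently, and leave the nut, the bush and the mallet where they are. Finish while still holding the cap pressed fully home, without letting go.

Things in the scene. Friction and masses are not known exactly. Their poses are not given: they have to be found in the camera images.
- cap_center (a point): centre, half-way up, of the yellow dust cap, a thin-walled plastic cup standing open side down in a bay of the drawer: 42 mm diameter, 32 mm high, 24 to 42 g; z up through its closed top, any yaw alike. Inside, 7 mm above the rim, is a lip of 25 mm inner diameter. It cracks when the finger forces on it, all contacts added up, pass 100 N: keep a two-finger grip under 40 N a side.
- seat (a point): point on the axle's axis level with the hub face, 62 mm above the bench; z up. Fully home, the cap's rim is at this level and its centre 16 mm above. The axle is fixed: a 116 mm square plate on the bench, on it a flat-lying trolley wheel, 125 mm diameter, black tyre, tyre top 10 mm below this point; a grey hub, 49 mm diameter, rises to this point.
- clip (a point): point on the axle's axis 12 mm above the seat, where the steel spring clip is widest: four bowed leaves, 28 mm across, tapering up to a 15 mm nose 24 mm above the seat. A cap laid on it stops with its rim about 9 mm above the seat. Pressing the lip over the leaves takes 6 to 15 N; it clicks with the rim 5 mm above the seat, then the force drops. Let go there it stays caught 2 to 4 mm short of home.
- seal (a joint): how far in m the sprung black seal ring (45 mm diameter, on the hub face around the clip's foot) is pushed down: 0 = free, 4 mm proud of the hub face; 0.004 = flush. Its spring pushes up with 3 N at first, 7 N when flush, then it is hard against the hub: the cap is fully home only while it is pressed.
- drawer: fixed open steel parts drawer, red outside, 270 mm long (its x axis), 168 mm wide (its y axis), 46 mm high, floor 3 mm thick; origin at the centre of its underside, on the bench. Two steel dividers 41 mm high across its length make three bays of about 87 by 162 mm, centred at x = -0.09, 0 and 0.09 m; the cap, the nut and the bush each stand in one of them.
- nut_center (a point): centre of a steel hexagon nut, 36 mm across flats, 22 mm high, in the drawer; not to be disturbed
- bush_center (a point): centre of a dark steel bush (short tube), 34 mm diameter, 30 mm high, in the drawer; not to be disturbed
- mallet_center (a point): middle of a rubber mallet lying on the bench beyond the work, 280 mm long along its x axis, head at the +x end; not to be disturbed
Things that resemble listed ones, but are neither listed nor needed, are in the scene too. What is shaped like the part that bears cap_center but brown is not meant. Of the things that look like the part that bears seat, the smaller one is meant.

How it is judged:
On the way, in this order (a step that is already met when the one before it is completed fails the run):
1. the cap is lifted clear of the drawer in the gripper (height (world z) of cap_center above 0.075 m and horizontal distance between cap_center and seat above 0.03 m and contact force between the fingers and cap above 2 N), for 0.1 s.
2. the cap has snapped over the clip, square on the axle (z of cap_center in the frame of seat below 0.0205 m and horizontal distance between cap_center and seat below 0.004 m and angle between the z axis of cap_center and the z axis of seat, either way round below 0.1 rad), for 0.05 s.
At the end, for the whole second after the job is handed in: Cap snapped on and held pressed home through the last second: rim within 1.2 mm of the hub face, centred within 4 mm, upright within 4.5 degrees, at rest, seal ring down over 3 of its 4 mm, fingers bearing on the cap (over 4 N); nut, bush and mallet within 15 mm of their starts (z of cap_center in the frame of seat between 0.0135 and 0.0172 m and horizontal distance between cap_center and seat below 0.004 m and angle between cap_center's own z axis and vertical below 0.08 rad and value of joint seal above 0.003 m and contact force between the fingers and cap above 4 N and linear speed of cap below 0.01 m/s and distance of each of nut_center, bush_center, mallet_center from where it was at the start of the episode below 0.015 m); the arm keeps its last pose, push and grip.
It fails at once if the cap is cracked: the fingers' forces on it add up to over 100 N (contact force between the fingers and cap above 100 N).
It fails at once if nut, bush or mallet is disturbed (moved over 15 mm) (distance of any of nut_center, bush_center, mallet_center from where it was at the start of the episode above 0.015 m).
It also fails if it takes over 38 s, if anything falls off the work surface, if the arm or the gripper's body presses on something with over 40 N, if the wrist force passes 120 N, or if a joint passes its speed limit or range.

## Working session

There is one attempt and no reset: what is moved stays moved. The work goes in short steps, Python scripts to look and compute and a tool call to move; the robot and the scene stay as the last step left them, time stands still between calls to the robot, and variables do not carry over. Pictures are saved under pics/ and viewed, and the job is handed in when it is done.

Besides the shell and the picture viewer there is one more tool, called after "Emit:" in YAML: its name, and indented under it one key for each argument. arm_command: Moves the arm, as the interface text tells. Its arguments: {"type":"object","properties":{"increments":{"type":"string"},"claw":{"type":"number"},"grip_force":{"type":"number"}},"required":["increments"]}

```bash
mkdir -p pics; ls
python3 - <<'E'
from plant import status, optics, close_job, ctrl
import cv2
print(status.observe()); print({k:getattr(ctrl,k) for k in dir(ctrl) if k[0]!='_'})
for n in ("scene","side","wrist"):
    c=optics.get_calibration(n); print(n,c)
    cv2.imwrite(f"pics/{n}0.png",optics.get_image(n))
E
```

```text
pics
{'time': 0.0, 'q': array([-8.54392905e-02,  1.31172667e-01,  1.48925308e+00, -3.43492234e-05,
        1.52298915e+00, -8.53739123e-02]), 'dq': array([ 4.96565405e-05,  1.01113155e-03,  1.74502774e-04,  5.92330163e-04,
        1.13103368e-03, -2.12074541e-03]), 'joint_efforts': array([-1.61290725e-03, -5.59853125e+01, -4.91755986e+01,  7.67333270e-02,
        3.59135563e-02, -2.97389461e-04]), 'tool_pos': array([5.99441440e-01, 3.36094859e-05, 2.17594961e-01]), 'eef_rot': array([-3.14147145e+00,  1.81852890e-03, -6.35952260e-05]), 'wrist_force': array([ 0.97479022, -0.38528595,  0.62447318]), 'wrist_torque': array([-0.04498739,  0.01860518,  0.03064768]), 'gripper_width': 1.0004938624635293}
{'IKError': <class 'plant.IKError'>, 'grip_depth': 0.0188}
scene {'fov_y': 42.47935396239375, 'cx': 326.43490533499687, 'cy': 201.6821872668716, 'R': array([[ 0.05423556,  0.99850848, -0.00627093],
       [ 0.56627123, -0.03592933, -0.82343547],
       [-0.82243261,  0.04110844, -0.56737527]]), 't': array([-0.07189607, -0.26368268,  1.73118557])}
side {'fov_y': 46.96349960964327, 'cx': 318.44203609883397, 'cy': 194.5573945037301, 'R': array([[ 8.52999689e-01, -5.21911345e-01,  2.80757772e-04],
       [-3.82436344e-01, -6.25410892e-01, -6.80149733e-01],
       [ 3.55153451e-01,  5.80060139e-01, -7.33073163e-01]]), 't': array([-0.48996779,  0.30264623,  0.92744604])}
wrist {'fov_y': 62.30332109195246, 'cx': 320.74408692520166, 'cy': 203.32717575831848, 'R': array([[ 0.99999837,  0.00111982, -0.00141979],
       [ 0.00143741, -0.96865419,  0.24840891],
       [-0.00109712, -0.24841054, -0.96865422]]), 't': array([-0.59899216, -0.03097304,  0.39063067])}
```

View pics/scene0.png

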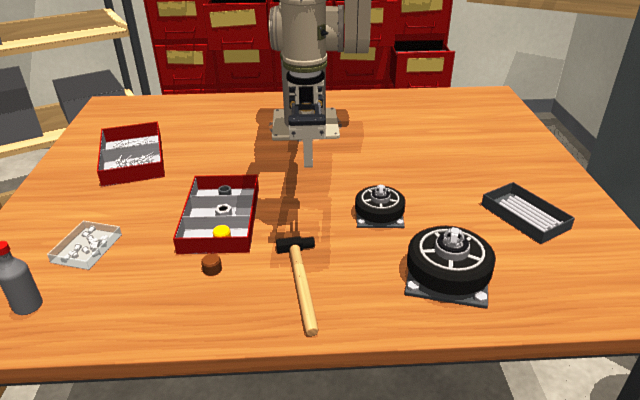

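View pics/side0.png

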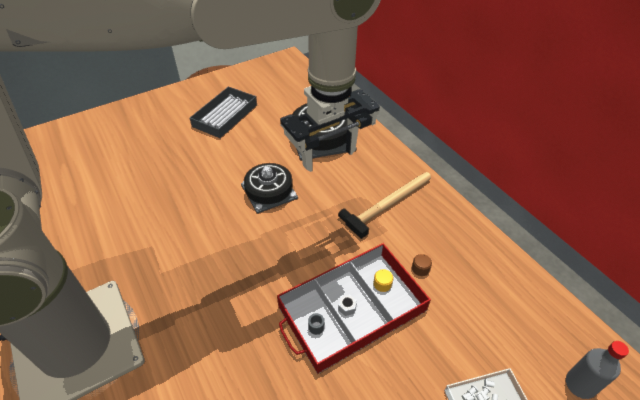

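View pics/wrist0.png

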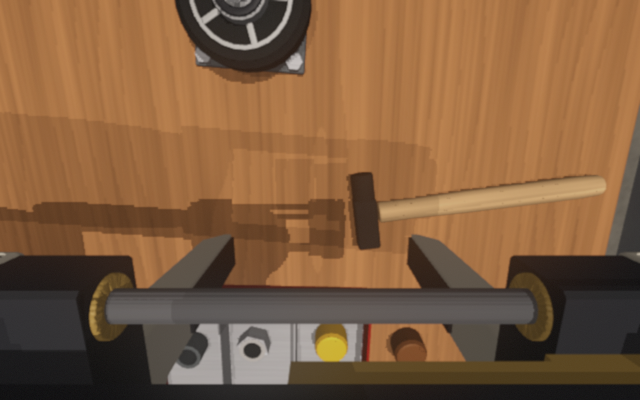

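The scene view shows the yellow cap at about (222,231) in the drawer. The small wheel is at (381,203), with the larger look-alike at (450,255). The brown decoy sits outside the drawer at (211,265), and the mallet is at (300,280). The side view agrees: cap (383,280), small wheel (268,178). Next I triangulate.

```bash
cat > h.py <<'E'
from plant import status, optics, close_job, ctrl
import numpy as np, cv2
def K(c): 
    f=200/np.tan(np.radians(c['fov_y']/2)); return np.array([[f,0,c['cx']],[0,f,c['cy']],[0,0,1]])
def P(c): return K(c)@np.c_[c['R'],c['t']]
def proj(c,X):
    X=np.atleast_2d(X); u=(P(c)@np.c_[X,np.ones(len(X))].T).T; return u[:,:2]/u[:,2:]
def tri(obs):
    A=[]
    for c,p in obs:
        M=P(c); A+= [p[0]*M[2]-M[0], p[1]*M[2]-M[1]]
    A=np.array(A); A/=np.linalg.norm(A,axis=1)[:,None]
    v=np.linalg.svd(A)[2][-1]; X=v[:3]/v[3]
    return X,[np.round(proj(c,X)[0]-p,1) for c,p in obs]
def onplane(c,p,z):
    d=c['R'].T@np.linalg.solve(K(c),[p[0],p[1],1]); o=-c['R'].T@c['t']; return o+d*(z-o[2])/d[2]
E
python3 - <<'E'
from h import *
for n in ("scene","side"):
    im=optics.get_image(n)
    ov=im.copy()
    for l in ("cap_center","seat","clip","seal","drawer","nut_center","bush_center","mallet_center"):
        for s in optics.silhouettes(n,l)[:3]:
            m=s['pixels']; ys,xs=np.where(m)
            print(n,l,round(s['conf'],2),np.round(s['at'],1),m.sum(),xs.min(),xs.max(),ys.min(),ys.max(),np.round([xs.mean(),ys.mean()],1))
            np.save(f"pics/{n}_{l}_{len(xs)}.npy",m)
E
python3 - <<'E'
import cv2
a=cv2.imread('pics/scene0.png');b=cv2.imread('pics/side0.png')
cv2.imwrite('pics/za.png',cv2.resize(a[165:265,165:265],None,fx=6,fy=6,interpolation=cv2.INTER_CUBIC))
cv2.imwrite('pics/zb.png',cv2.resize(a[165:245,340:420],None,fx=7,fy=7,interpolation=cv2.INTER_CUBIC))
cv2.imwrite('pics/zc.png',cv2.resize(b[150:220,230:310],None,fx=7,fy=7,interpolation=cv2.INTER_CUBIC))
E
```

```text
scene cap_center 0.66 [218.7 229.7] 172 213 230 225 236 [221.2 230.9]
scene cap_center 0.57 [211.1 265.6] 375 201 221 254 275 [211.2 264.2]
scene seat 0.68 [447.4 263.8] 5957 406 494 225 308 [449.8 265.8]
scene clip 0.67 [379.1 207.3] 1952 355 405 185 228 [379.7 207.4]
scene clip 0.61 [449.7 264.9] 6034 405 495 225 308 [449.6 265.9]
scene seal 0.7 [455.2 249.9] 233 438 468 234 252 [452.9 244.5]
scene seal 0.5 [377.4 196.8] 35 373 387 192 198 [379.2 195.6]
scene drawer 0.7 [213.2 215.6] 5232 173 258 174 253 [217.4 215. ]
scene nut_center 0.59 [224.4 212.1] 170 215 231 204 215 [223.2 210. ]
scene bush_center 0.59 [223.  189.9] 132 217 231 184 194 [224.2 189.5]
scene mallet_center 0.69 [303.  272.5] 1625 276 317 236 335 [300.6 277.2]
side cap_center 0.93 [421.8 264.2] 342 412 431 254 275 [421.5 264.6]
side cap_center 0.8 [384.3 283.8] 376 373 393 269 291 [383.  280.2]
side cap_center 0.17 [317.  321.5] 222 309 324 313 333 [316.4 323. ]
side seat 0.9 [269.4 186.1] 1960 241 297 163 212 [268.4 186. ]
side seat 0.87 [327.5 140.4] 839 293 347 105 157 [327.4 138.4]
side clip 0.91 [271.7 184.4] 1876 243 296 163 212 [268.6 186. ]
side clip 0.74 [331.5 141.1] 920 293 348 104 157 [327.4 137.6]
side seal 0.52 [270.4 187.7] 1930 243 297 163 212 [268.6 186.1]
side drawer 0.6 [352.3 306.7] 10183 277 430 243 372 [350.6 306.5]
side nut_center 0.52 [347.  301.5] 297 338 355 295 315 [346.6 304.7]
side nut_center 0.38 [354.  307.6] 10135 277 430 243 372 [350.6 306.6]
side bush_center 0.61 [316.5 323.5] 246 308 323 313 333 [315.6 323.3]
side mallet_center 0.91 [377.5 208.1] 1237 338 430 172 238 [380.4 206.1]
```

View pics/zb.png

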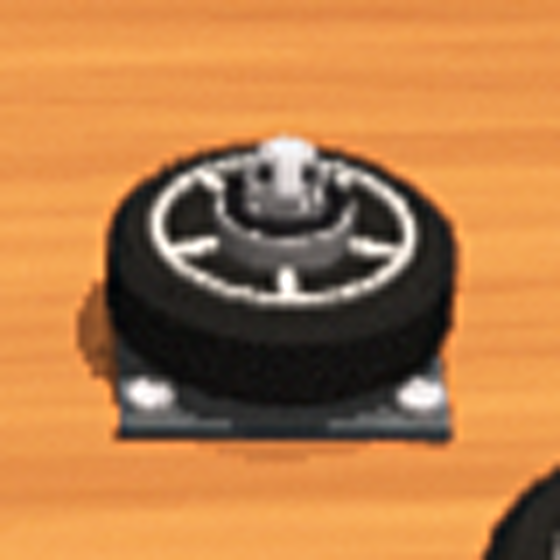

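View pics/zc.png

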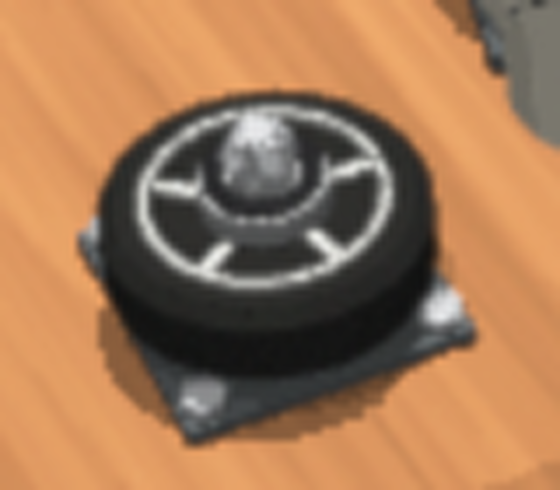

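The zooms show the small wheel upright with its clip nose visible: scene (381,185), side (267,166). Nothing has been put on it.

```bash
python3 - <<'E'
from h import *
s=optics.get_calibration("scene");d=optics.get_calibration("side")
print('nose',tri([(s,(381.1,185.5)),(d,(267.1,167))]))
print('ring',tri([(s,(380.7,197.1)),(d,(267.9,178.1))]))
print('cap',tri([(s,(222,231)),(d,(383,279))]))
print('nut',tri([(s,(223.2,210)),(d,(346.6,304.7))]),'bush',tri([(s,(224.2,189.5)),(d,(316,323.3))]),'brown',tri([(s,(211.2,264.5)),(d,(421.5,264.6))]))
E
python3 - <<'E'
import cv2
b=cv2.imread('pics/side0.png')
cv2.imwrite('pics/zd.png',cv2.resize(b[235:380,265:440],None,fx=4,fy=4,interpolation=cv2.INTER_CUBIC))
E
```

```text
nose (array([0.53141304, 0.17693852, 0.08530776]), [array([-0.,  0.]), array([-0., -0.])])
ring (array([0.52928636, 0.17710846, 0.04854367]), [array([-0.5,  0.4]), array([-0.4, -0.5])])
cap (array([ 0.61005032, -0.20819088,  0.02375022]), [array([-0.8,  0.4]), array([-0.9, -0.5])])
nut (array([ 0.51108104, -0.21620047,  0.01488698]), [array([-0.3,  0.1]), array([-0.3, -0.2])]) bush (array([ 0.43115233, -0.22202663,  0.0240147 ]), [array([-0.5,  0.3]), array([-0.7, -0.5])]) brown (array([ 0.71350281, -0.21992189,  0.01265699]), [array([-0.1,  0.1]), array([-0.1, -0.1])])
```

View pics/za.png

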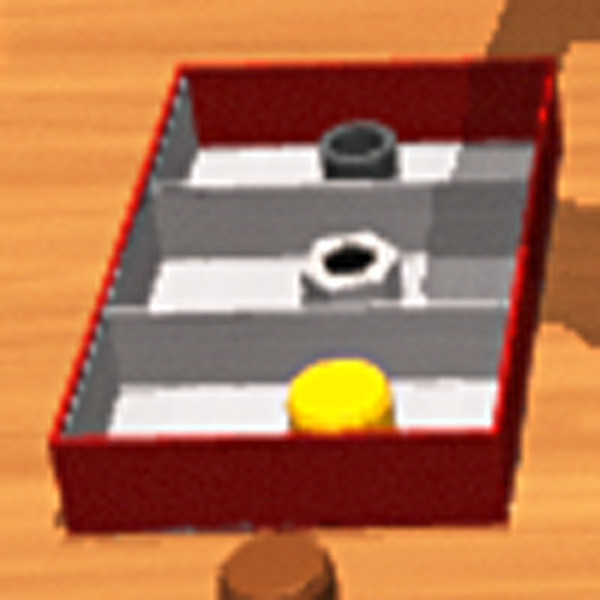

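View pics/zd.png

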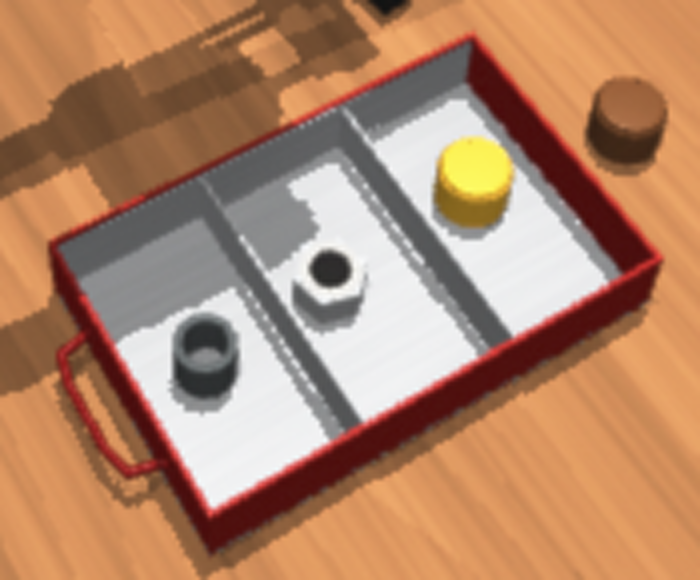

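Both zooms show the cap upright and alone in the far bay: top-disc centre at scene (221.7,229.5) and side (383.7,276.2). The drawer rim corners are clear in the side view.

Run:
```python
from h import *
s=optics.get_calibration("scene");d=optics.get_calibration("side")
C=[onplane(d,p,.046) for p in [(383.2,244.5),(430,300),(318,363.7),(278,295.7)]]
for c in C: print(np.round(c,4))
C2=[onplane(s,(165+a/6,165+b/6),.046) for a,b in [(500,433),(52,437),(180,65),(555,62)]]
for c in C2: print('s',np.round(c,4))
for c in (C,C2):
  c=np.array(c); e=(c[0]-c[3])+(c[1]-c[2]); f=c[0]-c[1]+c[3]-c[2]
  print(c.mean(0),np.degrees(np.arctan2(e[1],e[0])),np.degrees(np.arctan2(f[1],f[0])))
print(tri([(s,(221.7,229.5)),(d,(383.7,276.2))]), onplane(s,(221.7,229.5),.035),onplane(d,(383.7,276.2),.035))
```

```text
[ 0.6557 -0.1476  0.046 ]
[ 0.6525 -0.3112  0.046 ]
[ 0.387  -0.3047  0.046 ]
[ 0.391  -0.1395  0.046 ]
s [ 0.6641 -0.1391  0.046 ]
s [ 0.6561 -0.3061  0.046 ]
s [ 0.392  -0.2996  0.046 ]
s [ 0.4002 -0.1333  0.046 ]
[ 0.52154659 -0.2257542   0.046     ] -1.5745008974743049 88.73186608887042
[ 0.52810005 -0.21951695  0.046     ] -1.3361429395697029 87.2199786182532
(array([ 0.61272605, -0.20713878,  0.03059883]), [array([-0.5,  0.3]), array([-0.6, -0.3])]) [ 0.61761916 -0.20490467  0.035     ] [ 0.61121365 -0.2105375   0.035     ]
```

Emit:
arm_command:
  increments: "0.004 0.035 0 -7; 0.008 0.07 0 -14; 0.012 0.105 0 -21; 0.0145 0.14 0 -28; 0.0145 0.175 0 -35; 0.0145 0.2075 0 -42; 0.0145 0.2075 0 -49; 0.0145 0.2075 0 -56; 0.0145 0.2075 0 -63; 0.0145 0.2075 0 -70; 0.0145 0.2075 0 -77; 0.0145 0.2075 0 -84"

```text
time: 2.05
tool_pos: [0.6145, -0.2076, 0.2185]
eef_rot: [-3.141, -0.0, 1.472]
wrist_force: [-0.7, -0.6, 0.2]
gripper_width: 0.994
```

Emit:
arm_command:
  increments: "0 0 0 -4.5; 0 0 0 -4.5; 0 0 0 -4.5"

```text
time: 2.3
tool_pos: [0.6145, -0.2075, 0.2186]
eef_rot: [-3.142, -0.0, 1.542]
wrist_force: [0.2, 0.8, -0.2]
gripper_width: 1.001
```

```bash
cat >> h.py <<'E'
def shot(name,labels,out):
    c=optics.get_calibration(name); im=optics.get_image(name); ov=im.copy(); r={}
    cv2.imwrite(f"pics/{out}.png",im); np.savez(f"pics/{out}.npz",R=c['R'],t=c['t'])
    for l in labels:
        r[l]=[]
        for s in optics.silhouettes(name,l)[:3]:
            m=s['pixels']; r[l].append(s); ys,xs=np.where(m)
            np.save(f"pics/{out}_{l}_{len(r[l])}.npy",m)
            cs,_=cv2.findContours(m.astype(np.uint8),cv2.RETR_EXTERNAL,cv2.CHAIN_APPROX_NONE); cv2.drawContours(ov,cs,-1,(255,0,255),1)
            print(l,round(s['conf'],2),np.round(s['at'],1),m.sum(),xs.min(),xs.max(),ys.min(),ys.max(),np.round([xs.mean(),ys.mean()],1))
    cv2.imwrite(f"pics/{out}_ov.png",ov)
    return c,im,r
E
python3 - <<'E'
from h import *
st=status.observe(); print(st['time'],st['tool_pos'],st['eef_rot'],st['wrist_force'])
c,im,r=shot("wrist",["cap_center","drawer"],"w1")
print(c)
E
```

```text
2.3 [ 0.61449849 -0.20748415  0.21859859] [-3.14156175e+00 -4.10810411e-05  1.54178556e+00] [ 0.23488049  0.7747696  -0.22947107]
cap_center 0.72 [312.3 262. ] 1161 296 330 241 280 [313.4 260.8]
cap_center 0.7 [317.5 181.8] 1190 302 339 160 199 [320.6 179.5]
drawer 0.92 [298.6 111.7] 35512 210 393 0 225 [302.7 109.1]
{'fov_y': 62.30332109195246, 'cx': 320.74408692520166, 'cy': 203.32717575831848, 'R': array([[ 2.78388010e-02,  9.99612118e-01,  7.84253478e-04],
       [ 9.68021110e-01, -2.71546686e-02,  2.49394775e-01],
       [ 2.49319335e-01, -6.18367758e-03, -9.68401586e-01]]), 't': array([ 0.19104416, -0.62991463,  0.23664856])}
```

View pics/w1_ov.png

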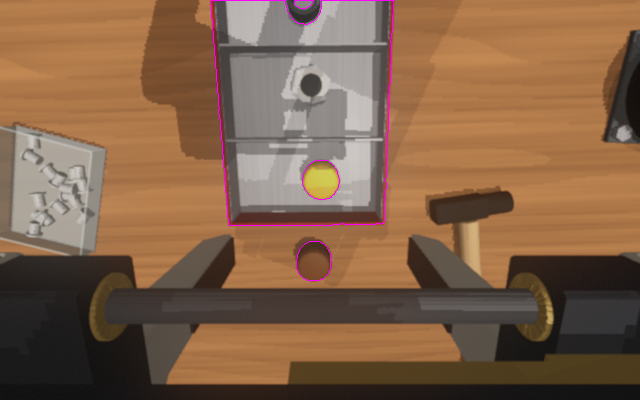

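The wrist view shows the cap outlined at (320.6,179.5) in the bottom bay, and the brown one at (313,261) outside the drawer. The drawer sits square to the image. Next: fit, pre-close to about 60 mm, and take a second, lower view.

```bash
cat >> h.py <<'E'
def cylhull(c,x,y,z0,z1,r):
    a=np.linspace(0,2*np.pi,60)
    X=np.r_[np.c_[x+r*np.cos(a),y+r*np.sin(a),0*a+z0],np.c_[x+r*np.cos(a),y+r*np.sin(a),0*a+z1]]
    return cv2.convexHull(proj(c,X).astype(np.float32))[:,0]
def hullcen(h):
    m=cv2.moments(h); return np.array([m['m10'],m['m01']])/m['m00'],m['m00']
def fitcyl(obs,h,r,z0=None):
    # obs: list of (cam, centroid, area)
    from scipy.optimize import least_squares
    def f(p):
        z=p[2] if z0 is None else z0
        e=[]
        for c,cen in obs:
            e+=list(hullcen(cylhull(c,p[0],p[1],z,z+h,r))[0]-cen)
        return e
    p0=[.6145,-.2075]+([.003] if z0 is None else [])
    s=least_squares(f,p0,diff_step=1e-4,x_scale=.01); return s.x,s.fun
def cam(name,out):
    c=dict(optics.get_calibration(name)); d=np.load(f"pics/{out}.npz"); c['R']=d['R'];c['t']=d['t']; return c
def msk(f):
    m=np.load(f); ys,xs=np.where(m); return np.array([xs.mean()+0.,ys.mean()+0.])
E
python3 - <<'E'
from h import *
c=cam("wrist","w1"); print(fitcyl([(c,msk("pics/w1_cap_center_2.npy"))],.032,.021,.003))
C=[onplane(c,p,.046) for p in [(384,224),(230,224),(393,0),(212,0)]]; print(np.round(C,4))
E
```

```text
(array([ 0.61131421, -0.2083654 ]), array([4.99926597e-06, 5.65066557e-07]))
[[ 0.658  -0.1412  0.046 ]
 [ 0.6533 -0.3073  0.046 ]
 [ 0.4425 -0.1372  0.046 ]
 [ 0.4379 -0.303   0.046 ]]
```

Emit:
arm_command:
  increments: "0 0 0.03 0; 0 0 0.06 0; 0 0 0.09 0; 0 0 0.09 0; 0 0 0.09 0"
  claw: 0.68
  grip_force: 20

```text
time: 2.87
tool_pos: [0.6129, -0.2068, 0.1267]
eef_rot: [-3.137, -0.002, 1.544]
wrist_force: [-0.3, -0.7, 0.2]
gripper_width: 0.708
```

Run:
```python
from h import *
st=status.observe(); print(st['time'],st['tool_pos'],st['eef_rot'],st['wrist_force'],st['gripper_width'])
c,im,r=shot("wrist",["cap_center"],"w2")
```

```text
2.8667 [ 0.61285995 -0.20677445  0.12667842] [-3.13704930e+00 -1.79619544e-03  1.54359421e+00] [-0.25825351 -0.66552764  0.21446215] 0.7077038669502168
cap_center 0.87 [306.9 287.1] 495 294 328 277 331 [310.7 300. ]
cap_center 0.73 [320.6 200.9] 2079 295 344 175 228 [319.7 201.1]
cap_center 0.73 [513.7 233.3] 3481 459 572 214 254 [514.4 235.2]
```

View pics/w2_ov.png

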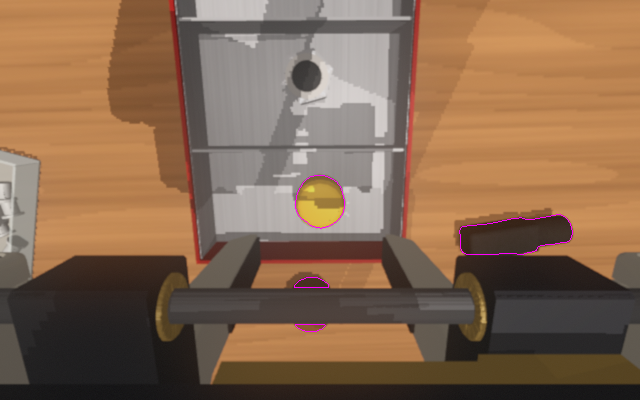

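Lower view: cap at (319.7,201.1), centred between the partly closed fingers. Next, the two-view fit.

Run:
```python
from h import *
c1=cam("wrist","w1");c2=cam("wrist","w2")
a=msk("pics/w1_cap_center_2.npy");b=msk("pics/w2_cap_center_2.npy")
print(fitcyl([(c2,b)],.032,.021,.003))
print(fitcyl([(c1,a),(c2,b)],.032,.021))
x,_=fitcyl([(c2,b)],.032,.021,.003)
print(hullcen(cylhull(c2,*x,.003,.035,.021)),np.load("pics/w2_cap_center_2.npy").sum())
im=cv2.imread("pics/w2.png"); cv2.polylines(im,[np.round(cylhull(c2,*x,.003,.035,.021)).astype(int)],True,(255,0,0),1)
cv2.imwrite("pics/w2z.png",cv2.resize(im[150:260,250:400],None,fx=4,fy=4))
st=status.observe();print(st['tool_pos'])
```

```text
(array([ 0.61096991, -0.20824371]), array([-2.03203683e-07, -3.94563813e-07]))
(array([ 0.61229797, -0.20832252, -0.00231918]), array([ 0.06139959,  0.00147883, -0.04684391, -0.0011563 ]))
(array([319.72438652, 201.13612274]), 2295.467993497383) 2079
[ 0.61557139 -0.20789987  0.13094245]
```

View pics/w2z.png

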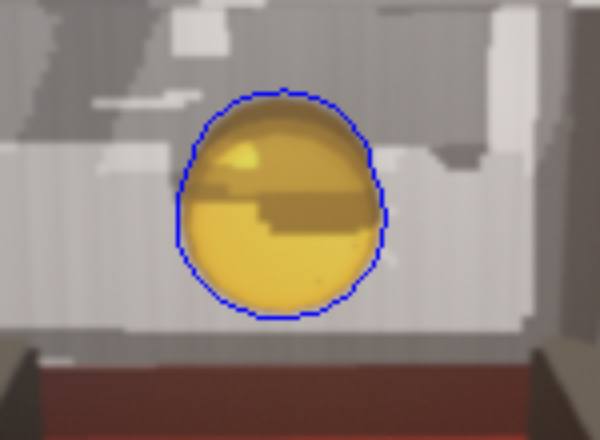

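Emit:
arm_command:
  increments: "-0.0008 -0.003 0.02 0; -0.0008 -0.003 0.045 0; -0.0008 -0.003 0.07 0; -0.0008 -0.003 0.09 0; -0.0008 -0.003 0.105 0; -0.0008 -0.003 0.114 0; -0.0008 -0.003 0.119 0; -0.0008 -0.003 0.119 0; -0.0008 -0.003 0.119 0; -0.0008 -0.003 0.119 0; -0.0008 -0.003 0.119 0; -0.0008 -0.003 0.119 0"

```text
time: 3.97
tool_pos: [0.6122, -0.2085, 0.0107]
eef_rot: [3.14, 0.001, 1.545]
wrist_force: [0.6, -0.6, 0.9]
gripper_width: 0.679
```

Run:
```python
from h import *
im=optics.get_image("wrist"); cv2.imwrite("pics/w3.png",im)
im=optics.get_image("side"); cv2.imwrite("pics/s3.png",cv2.resize(im[200:370,260:460],None,fx=3.5,fy=3.5))
st=status.observe(); print(st['time'],st['tool_pos'],st['wrist_force'],st['gripper_width'])
```

```text
4.0667 [ 0.61182227 -0.20834609  0.01024253] [0.55401931 0.20716036 0.36018244] 0.6826859659705113
```

View pics/w3.png

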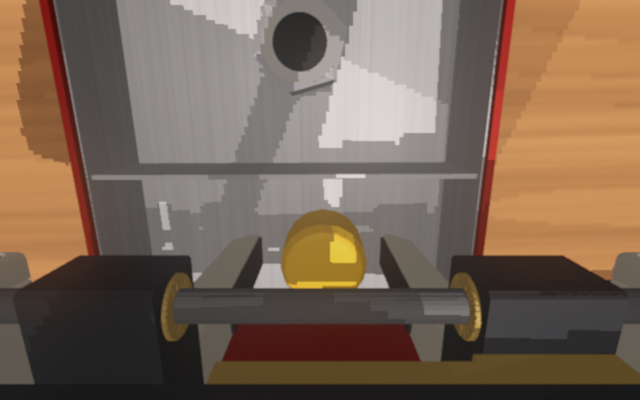

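View pics/s3.png

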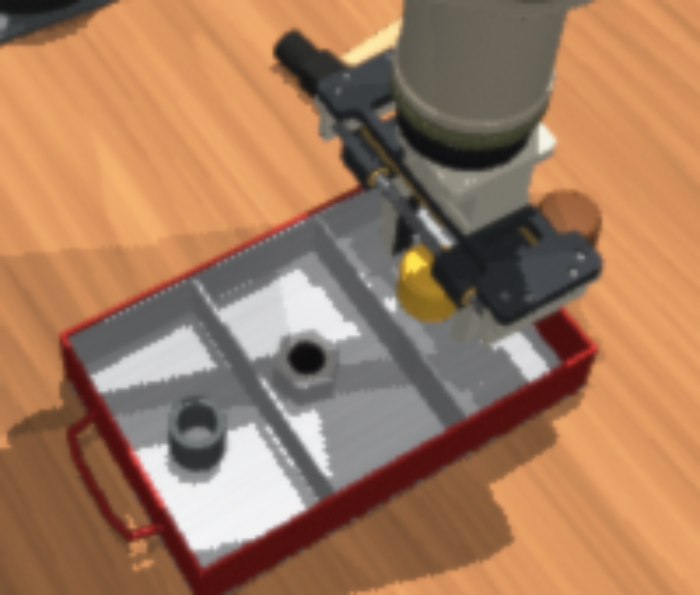

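The cap sits between the fingers at about (323,255) in the wrist view, and nothing is touched. Closing gently.

Emit:
arm_command:
  increments: "0 0 0 0; 0 0 0 0; 0 0 0 0; 0 0 0 0; 0 0 0 0; 0 0 0 0; 0 0 0 0"
  claw: 0
  grip_force: 25

```text
time: 4.65
tool_pos: [0.6115, -0.2082, 0.0096]
eef_rot: [-3.141, -0.0, 1.545]
wrist_force: [-0.4, -0.6, 0.6]
gripper_width: 0.446
```

Emit:
arm_command:
  increments: "0 0 -0.01 0; 0 0 -0.03 0; 0 0 -0.055 0; 0 0 -0.08 0; 0 0 -0.105 0; 0 0 -0.12 0; 0 0 -0.13 0; 0 0 -0.13 0; 0 0 -0.13 0; 0 0 -0.13 0; 0 0 -0.13 0"

```text
time: 5.57
tool_pos: [0.6104, -0.2077, 0.1376]
eef_rot: [-3.139, -0.001, 1.545]
wrist_force: [0.7, -0.1, 0.1]
gripper_width: 0.448
```

```bash
python3 - <<'E'
from h import *
st=status.observe(); print(st['time'],st['tool_pos'],st['eef_rot'],st['wrist_force'],st['gripper_width'])
c,im,r=shot("wrist",["cap_center"],"w4")
c,im,r=shot("side",["cap_center"],"s4")
c,im,r=shot("scene",["cap_center"],"sc4")
st=status.observe(); print(st['time'],st['tool_pos'])
E
python3 -c "
import cv2
a=cv2.imread('pics/s4.png')[150:320,300:500];b=cv2.imread('pics/sc4.png')[100:270,140:340]
cv2.imwrite('pics/c4.png',cv2.resize(cv2.hconcat([a,b]),None,fx=2,fy=2))"
```

```text
5.5667 [ 0.61039718 -0.2077373   0.13756702] [-3.13867061e+00 -1.19344541e-03  1.54456738e+00] [ 0.66395959 -0.1216993   0.11398329] 0.44780996437963533
cap_center 0.76 [316.1 255.4] 5349 278 363 211 287 [320.5 253.4]
cap_center 0.56 [387.7 247.6] 257 379 394 235 257 [385.9 247. ]
cap_center 0.44 [265.5 179.9] 65 259 275 171 180 [267.1 176. ]
cap_center 0.26 [268.1 187.6] 1896 242 297 163 211 [268.7 186.1]
cap_center 0.63 [210.  263.6] 370 201 221 254 275 [211.1 264.3]
cap_center 0.53 [209.2 189.3] 363 205 223 178 200 [213.8 189. ]
5.8667 [ 0.61126449 -0.20809205  0.13908816]
```

View pics/w4_ov.png

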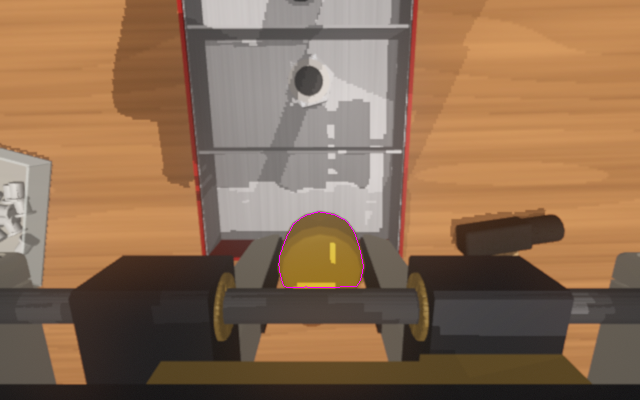

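View pics/s4_ov.png

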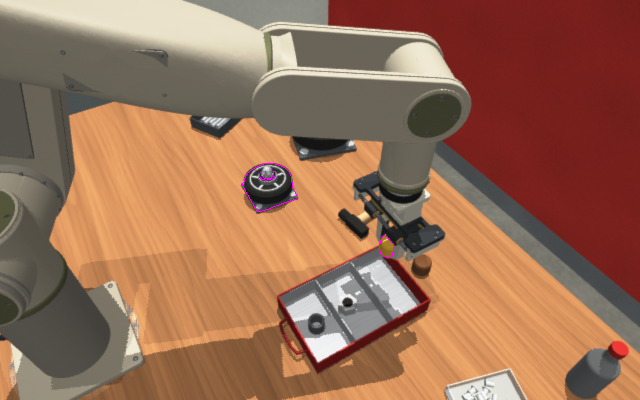

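The cap is gripped (opening 41.6 mm) and lifted clear, outlined at (320,250) in the wrist view. Next I move near the small wheel and view it with the same wrist camera.

Emit:
arm_command:
  increments: "0.012 -0.001 -0.01 0; 0.04 -0.004 -0.02 0; 0.08 -0.008 -0.03 0; 0.12 -0.013 -0.04 0; 0.16 -0.017 -0.05 0; 0.2 -0.021 -0.06 0; 0.24 -0.026 -0.06 0; 0.28 -0.03 -0.06 0; 0.32 -0.034 -0.06 0; 0.35 -0.038 -0.06 0; 0.374 -0.041 -0.06 0; 0.384 -0.0415 -0.06 0"

```text
time: 6.87
tool_pos: [0.5789, 0.1811, 0.2007]
eef_rot: [3.141, -0.001, 1.548]
wrist_force: [0.3, -0.8, -0.4]
gripper_width: 0.447
```

Emit:
arm_command:
  increments: "0 0 0 0; 0 0 0 0; 0 0 0 0; 0 0 0 0"

```text
time: 7.2
tool_pos: [0.5803, 0.1753, 0.1998]
eef_rot: [3.142, 0.0, 1.543]
wrist_force: [0.0, 0.8, -0.5]
gripper_width: 0.443
```

Run:
```python
from h import *
st=status.observe(); print(st['time'],st['tool_pos'],st['eef_rot'],st['wrist_force'],st['gripper_width'])
c,im,r=shot("wrist",["cap_center","seat","clip"],"w5")
st=status.observe(); print(st['time'],st['tool_pos'])
```

```text
7.2 [0.58034207 0.17525635 0.19975568] [3.14150934e+00 3.66518518e-04 1.54285460e+00] [ 0.03661466  0.82730178 -0.5396989 ] 0.44320139839981076
cap_center 0.79 [321. 253.] 5415 278 362 211 287 [320.2 253.2]
seat 0.82 [365.4 343.1] 1445 339 408 252 360 [364.3 340.7]
seat 0.68 [319.3 131.8] 14432 256 386 66 199 [320.9 131.8]
clip 0.93 [321.5 131.6] 14538 255 386 65 199 [320.8 131.7]
clip 0.82 [365.2 346.5] 1465 338 408 253 360 [363.9 341. ]
7.4 [0.58026132 0.17576608 0.19963119]
```

View pics/w5_ov.png

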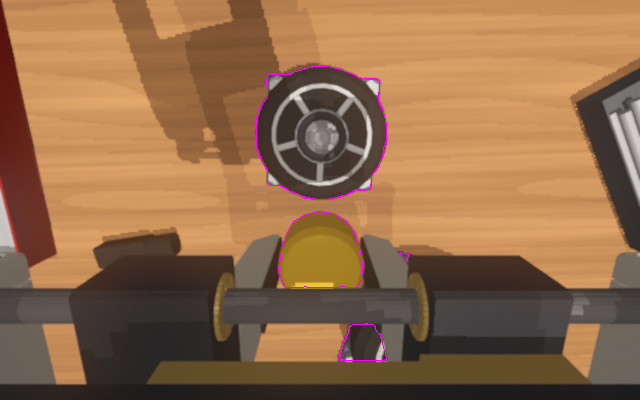

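The small wheel is clear at (321,132): nose at about (322,138), hub ring at about (321,137), and the cap at (320,250). I take a settled picture and enlarge it.

Run:
```python
from h import *
st=status.observe(); print(st['time'],st['tool_pos'],st['eef_rot'])
c,im,r=shot("wrist",["cap_center"],"w6")
cv2.imwrite("pics/w6z.png",cv2.resize(im[85:190,270:375],None,fx=5.5,fy=5.5,interpolation=cv2.INTER_CUBIC))
```

```text
7.4 [0.58026132 0.17576608 0.19963119] [-3.14153862e+00  8.01789587e-05  1.54315948e+00]
cap_center 0.56 [316.7 255.7] 5567 277 363 210 288 [320.3 253.4]
```

View pics/w6z.png

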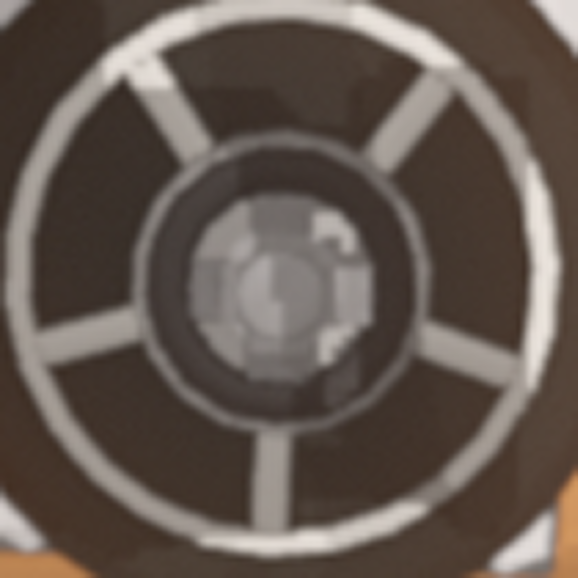

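Emit:
arm_command:
  increments: "0 -0.01 0.015 0; 0 -0.02 0.03 0; 0 -0.025 0.04 0; 0 -0.025 0.045 0; 0 -0.025 0.045 0; 0 -0.025 0.045 0; 0 -0.025 0.045 0; 0 -0.025 0.045 0; 0 -0.025 0.045 0"

```text
time: 8.25
tool_pos: [0.5558, 0.1775, 0.1555]
eef_rot: [3.14, -0.0, 1.545]
wrist_force: [0.5, -0.4, -0.0]
gripper_width: 0.445
```

Run:
```python
from h import *
st=status.observe(); print(st['time'],st['tool_pos'],st['eef_rot'])
c,im,r=shot("wrist",["cap_center","clip"],"w7")
cv2.imwrite("pics/w7z.png",cv2.resize(im[50:250,220:420],None,fx=3,fy=3,interpolation=cv2.INTER_CUBIC))
```

```text
8.25 [0.55580671 0.17750218 0.15551246] [ 3.14019679e+00 -3.56150576e-04  1.54453501e+00]
cap_center 0.95 [318.1 254.3] 5576 278 364 211 288 [320.6 253.2]
cap_center 0.73 [313.3 153. ] 1299 291 347 143 199 [318.7 170. ]
clip 0.92 [319.2 157.1] 16700 245 393 90 230 [319.2 157.5]
clip 0.85 [369.3 347.9] 870 353 387 324 360 [370.3 345.5]
```

View pics/w7z.png

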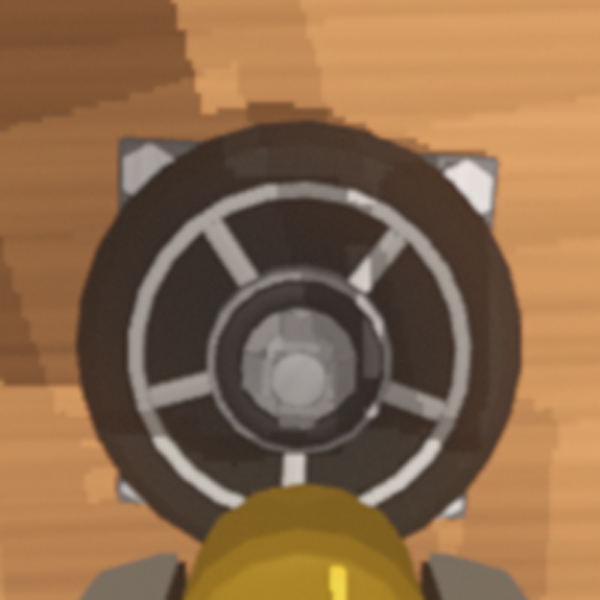

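Both views give a clear hub ring and nose: w6 hub (320.9,136.0), nose (321.1,137.9); w7 hub (319.3,169.5), nose (319.0,176.3). Next I triangulate these and fit the held cap's outline.

Run:
```python
from h import *
from scipy.optimize import least_squares
c6=cam("wrist","w6");c7=cam("wrist","w7")
for n,a,b,z in (("hub",(320.9,136.0),(319.3,169.5),.062),("nose",(321.05,137.9),(319.0,176.3),.086)):
    print(n,tri([(c6,a),(c7,b)]),onplane(c6,a,z),onplane(c7,b,z))
T={'w4':np.array([.6112,-.2081,.139]),'w6':np.array([.58026,.17577,.19963]),'w7':np.array([.5558,.1775,.1555])}
for w in ('w6','w7'):
    c=cam("wrist",w); m=np.load(f"pics/{w}_cap_center_1.npy").astype(np.uint8)
    ct=max(cv2.findContours(m,cv2.RETR_EXTERNAL,cv2.CHAIN_APPROX_NONE)[0],key=len)[:,0]; ct=ct[ct[:,1]<268].astype(float)
    def f(p):
        h=cylhull(c,p[0],p[1],p[2],p[2]+.032,.021).reshape(-1,1,2)
        return [cv2.pointPolygonTest(h,(q[0],q[1]),True)-.5 for q in ct]
    t=T[w]; s=least_squares(f,[t[0],t[1],t[2]-.007],diff_step=1e-4,loss='soft_l1')
    r=s.x-t; print(w,'cap',np.round(s.x,4),'rel TCP',np.round(r*1e3,1),'rms',np.std(f(s.x)))
    s=least_squares(lambda p:f([p[0],p[1],t[2]-.007]),[t[0],t[1]],diff_step=1e-4,loss='soft_l1'); print(' fixed z',np.round((s.x-t[:2])*1e3,1),np.std(f([*s.x,t[2]-.007])))
print(status.observe()['tool_pos'])
```

```text
hub (array([0.52714965, 0.17634789, 0.05672906]), [array([-0.1, -0. ]), array([0.2, 0. ])]) [0.52688879 0.17647666 0.062     ] [0.52633513 0.17625816 0.062     ]
nose (array([0.52697795, 0.17634091, 0.08982263]), [array([-0.3, -0. ]), array([0.3, 0. ])]) [0.527215  0.1765665 0.086    ] [0.52762173 0.17608265 0.086     ]
w6 cap [0.581  0.1745 0.1935] rel TCP [ 0.8 -1.2 -6.2] rms 0.5096250792112037
 fixed z [ 1.  -1.2] 0.5126408666849365
w7 cap [0.5565 0.1764 0.1488] rel TCP [ 0.7 -1.1 -6.7] rms 0.47074107926656755
 fixed z [ 0.8 -1.1] 0.47002144479299846
[0.55536458 0.17742313 0.15498891]
```

Emit:
arm_command:
  increments: "-0.0002 -0.01 0 0; -0.0005 -0.02 0.005 0; -0.0007 -0.0265 0.015 0; -0.0007 -0.0288 0.03 0; -0.0007 -0.0288 0.04 0; -0.0007 -0.0288 0.045 0; -0.0007 -0.0288 0.045 0; -0.0007 -0.0288 0.045 0; -0.0007 -0.0288 0.045 0; -0.0007 -0.0288 0.045 0"
  grip_force: 34

```text
time: 9.23
tool_pos: [0.527, 0.1776, 0.1106]
eef_rot: [3.14, -0.0, 1.545]
wrist_force: [0.6, 0.1, -0.2]
gripper_width: 0.441
```

Run:
```python
from h import *
st=status.observe(); print(st['time'],st['tool_pos'],st['eef_rot'],st['wrist_force'],st['gripper_width'])
a=optics.get_image("side");b=optics.get_image("scene"); w=optics.get_image("wrist"); cv2.imwrite("pics/w8.png",w)
cv2.imwrite("pics/s8.png",a);cv2.imwrite("pics/sc8.png",b)
cv2.imwrite("pics/c8.png",cv2.resize(cv2.hconcat([a[120:220,215:315],b[140:240,330:430]]),None,fx=4,fy=4,interpolation=cv2.INTER_CUBIC))
st=status.observe(); print(st['time'],st['tool_pos'])
```

```text
9.2333 [0.52703361 0.17758056 0.11056486] [ 3.14018520e+00 -3.55583630e-04  1.54453664e+00] [ 0.58316766  0.07471187 -0.24647281] 0.440952739313613
9.3833 [0.52671068 0.17755495 0.11023898]
```

View pics/c8.png

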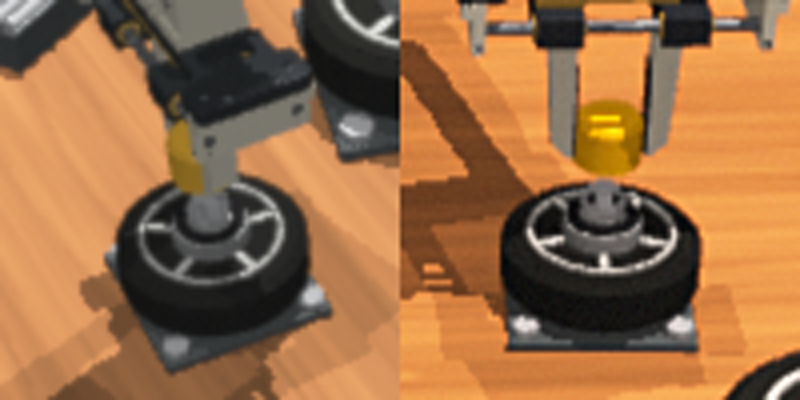

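View pics/w8.png

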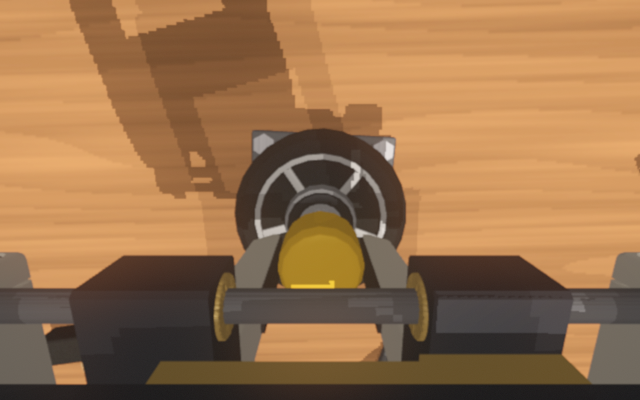

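Side and scene views both show the cap upright directly above the nose, with the rim a little above it. I check the lateral alignment numerically from the scene camera, as cap against wheel.

Run:
```python
from h import *
# yellow mask in scene / tyre dark extents, wrist hub ring
b=cv2.imread("pics/sc8.png"); s=optics.get_calibration("scene")
hsv=cv2.cvtColor(b,cv2.COLOR_BGR2HSV)
m=cv2.inRange(hsv,(18,150,60),(35,255,255)); m[:,:360]=0;m[:,410:]=0;m[:150]=0;m[:155]=0;m[190:]=0
ys,xs=np.where(m); print('cap px',xs.min(),xs.max(),ys.min(),ys.max(),xs.mean(),ys.mean(),len(xs))
for dy in (0,.002): print(hullcen(cylhull(s,.5272,.1776+dy,.104,.136,.021))[0])
g=cv2.cvtColor(b,cv2.COLOR_BGR2GRAY); 
hh=cylhull(s,.527,.1763,.012,.052,.0625); print('tyre model',hh[:,0].min(),hh[:,0].max())
for r in (194,197,200,203): 
    q=np.where(g[r,345:415]<60)[0]+345; print(r,q.min(),q.max())
q=onplane(s,(381.0,185.3),.086);print(q)
# wrist reproject
w=cv2.imread("pics/w8.png"); c=optics.get_calibration("wrist")
a=np.linspace(0,2*np.pi,80)
for r,z,col in ((.0245,.062,(0,255,0)),(.0075,.086,(0,0,255)),(.0625,.052,(255,0,255))):
    p=proj(c,np.c_[.527+r*np.cos(a),.1763+r*np.sin(a),0*a+z]); cv2.polylines(w,[np.round(p*16).astype(int)],True,col,1,cv2.LINE_AA,4)
cv2.polylines(w,[np.round(cylhull(c,.5267+.0008,.1776-.0012,.1035,.1355,.021)*16).astype(int)],True,(255,0,0),1,cv2.LINE_AA,4)
cv2.imwrite("pics/w8z.png",cv2.resize(w[110:310,220:420],None,fx=3,fy=3))
```

```text
cap px 373 390 165 183 381.7508896797153 174.02846975088968 281
[381.90285127 172.44726743]
[382.73027979 172.41931568]
tyre model 354.22562 405.274
194 357 401
197 356 403
200 355 404
203 355 404
[0.53149485 0.17669121 0.086     ]
```

View pics/w8z.png

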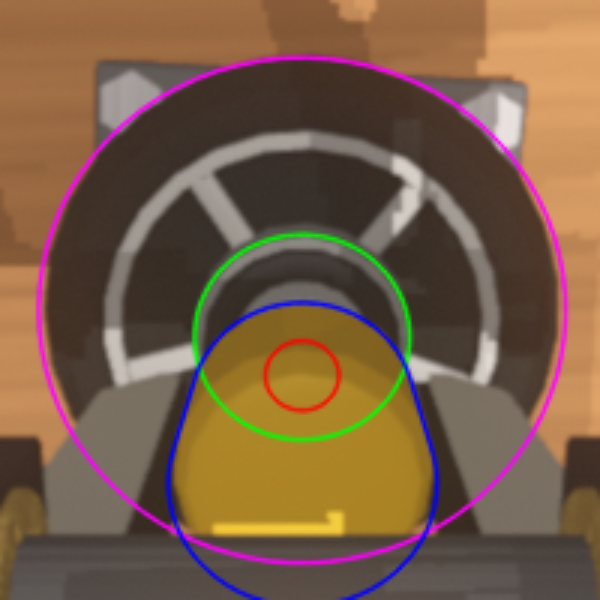

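The overlays match: hub and tyre are centred on the estimate, the cap outline coincides, and the scene columns agree within 0.3 px. I descend to just above first contact.

Emit:
arm_command:
  increments: "0 0 0.01 0; 0 0 0.018 0; 0 0 0.024 0; 0 0 0.028 0; 0 0 0.030 0; 0 0 0.030 0; 0 0 0.030 0; 0 0 0.030 0"

```text
time: 10.05
tool_pos: [0.5263, 0.1775, 0.0799]
eef_rot: [3.141, -0.0, 1.545]
wrist_force: [0.9, 0.2, -0.5]
gripper_width: 0.448
```

Emit:
arm_command:
  increments: "0 0 0.001 0; 0 0 0.002 0; 0 0 0.003 0; 0 0 0.004 0; 0 0 0.004 0; 0 0 0.004 0"

```text
time: 10.55
tool_pos: [0.5268, 0.1774, 0.076]
eef_rot: [3.14, -0.0, 1.545]
wrist_force: [2.1, -0.8, 1.3]
gripper_width: 0.442
```

Emit:
arm_command:
  increments: "0 0 0.001 0; 0 0 0.002 0; 0 0 0.002 0; 0 0 0.002 0"

```text
time: 10.88
tool_pos: [0.5269, 0.1775, 0.0742]
eef_rot: [3.14, -0.0, 1.545]
wrist_force: [2.3, -1.1, 3.5]
gripper_width: 0.448
```

Run:
```python
from h import *
st=status.observe(); print(st['time'],st['tool_pos'],st['eef_rot'],st['wrist_force'],st['wrist_torque'],st['gripper_width'])
c,im,r=shot("wrist",["cap_center"],"w9")
a=optics.get_image("side");b=optics.get_image("scene")
cv2.imwrite("pics/c9.png",cv2.resize(cv2.hconcat([a[120:220,215:315],b[140:240,330:430]]),None,fx=4,fy=4,interpolation=cv2.INTER_CUBIC))
st=status.observe(); print(st['tool_pos'],st['wrist_force'])
```

```text
10.8833 [0.52690774 0.17746963 0.07421413] [ 3.14018419e+00 -1.80974991e-04  1.54453201e+00] [ 2.27853976 -1.05046102  3.52217848] [-0.13551236 -0.44744098 -0.04261919] 0.4481233819440497
cap_center 0.56 [317.6 253.5] 5529 278 363 211 288 [320.2 253.4]
[0.52669778 0.17747942 0.07401155] [ 2.56451692 -0.81768097  5.20970928]
```

View pics/c9.png

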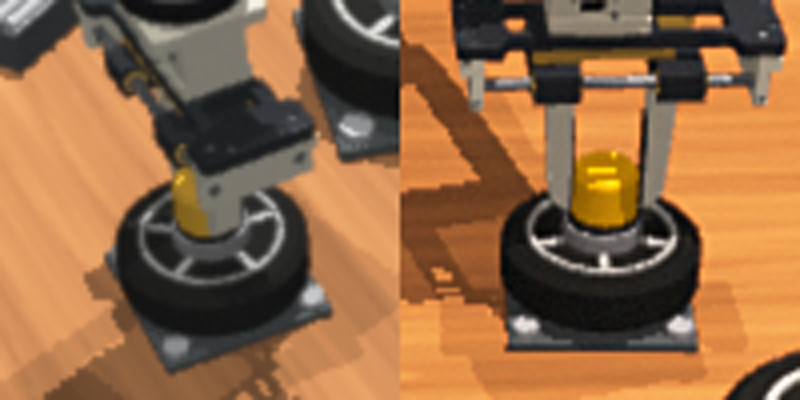

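The cap is over the clip and centred in both views. There is a small +x side force (2.5 N), so I nudge 0.8 mm in +x and keep pressing.

Emit:
arm_command:
  increments: "-0.0003 0.0008 0.001 0; -0.0003 0.0008 0.002 0; -0.0003 0.0008 0.002 0; -0.0003 0.0008 0.002 0"

```text
time: 11.42
tool_pos: [0.5268, 0.1772, 0.0711]
eef_rot: [-3.141, -0.0, 1.545]
wrist_force: [3.2, 0.0, -0.2]
gripper_width: 0.445
```

Emit:
arm_command:
  increments: "0 0 0.001 0; 0 0 0.002 0; 0 0 0.002 0; 0 0 0.002 0"

```text
time: 11.75
tool_pos: [0.5269, 0.1772, 0.0698]
eef_rot: [-3.141, -0.0, 1.545]
wrist_force: [0.1, -1.1, 5.2]
gripper_width: 0.444
```

It clicked (force rose, then dropped), and the seal is now taking load. Pressing on to the stop.

Emit:
arm_command:
  increments: "0 0 0.001 0; 0 0 0.0015 0; 0 0 0.002 0; 0 0 0.002 0; 0 0 0.002 0"

```text
time: 12.17
tool_pos: [0.5269, 0.1772, 0.0685]
eef_rot: [-3.141, -0.0, 1.545]
wrist_force: [-3.1, -1.5, 11.1]
gripper_width: 0.443
```

Emit:
arm_command:
  increments: "0 0 0.0005 0; 0 0 0.001 0; 0 0 0.0015 0; 0 0 0.0015 0; 0 0 0.0015 0"

```text
time: 12.58
tool_pos: [0.527, 0.1772, 0.0685]
eef_rot: [-3.142, 0.0, 1.545]
wrist_force: [-10.1, -2.8, 22.8]
gripper_width: 0.445
```

Hard stop: z stays at 0.0685 while force rises to 23 N, which matches the predicted home height. I ease off slightly to relieve the side load.

Emit:
arm_command:
  increments: "0 -0.0006 -0.0005 0; 0 -0.0006 -0.0005 0; 0 -0.0006 -0.0005 0; 0 -0.0006 -0.0005 0"

```text
time: 12.92
tool_pos: [0.5269, 0.1772, 0.0685]
eef_rot: [3.141, -0.0, 1.545]
wrist_force: [-3.9, -2.7, 16.3]
gripper_width: 0.444
```

Run:
```python
from h import *
st=status.observe(); print(st['time'],st['tool_pos'],st['eef_rot'],st['wrist_force'],st['wrist_torque'],st['gripper_width'])
c,im,r=shot("wrist",["cap_center"],"w10")
a=optics.get_image("side");b=optics.get_image("scene")
cv2.imwrite("pics/c10.png",cv2.resize(cv2.hconcat([a[120:220,215:315],b[140:240,330:430]]),None,fx=4,fy=4,interpolation=cv2.INTER_CUBIC))
st=status.observe(); print(st['tool_pos'],st['wrist_force'])
for i in range(6): optics.get_image("side")
st=status.observe(); print(st['time'],st['tool_pos'],st['wrist_force'],st['eef_rot'],st['gripper_width'])
t=st['tool_pos']; from scipy.optimize import least_squares
m=np.load("pics/w10_cap_center_1.npy").astype(np.uint8)
ct=max(cv2.findContours(m,cv2.RETR_EXTERNAL,cv2.CHAIN_APPROX_NONE)[0],key=len)[:,0]; ct=ct[ct[:,1]<268].astype(float)
def f(p):
    h=cylhull(c,p[0],p[1],p[2],p[2]+.032,.021).reshape(-1,1,2)
    return [cv2.pointPolygonTest(h,(q[0],q[1]),True)-.5 for q in ct]
s=least_squares(f,[t[0],t[1],t[2]-.007],diff_step=1e-4,loss='soft_l1'); print('cap rel',(s.x-t)*1e3, s.x)
```

```text
12.9167 [0.52692837 0.1771893  0.06846327] [ 3.14053439e+00 -4.11443072e-05  1.54468926e+00] [-3.91649628 -2.71873539 16.3146148 ] [-0.31729269  0.70459516 -0.00351797] 0.4437642186572708
cap_center 0.81 [318.1 254.2] 5429 278 363 211 287 [320.5 253.2]
[0.5269267  0.17721265 0.06845199] [-4.40094046 -3.27142878 16.76266936]
13.4167 [0.52692823 0.1772344  0.06846128] [-4.73282214 -1.8014852  15.47648553] [ 3.14058562e+00 -1.21533912e-04  1.54471688e+00] 0.44254446404865133
cap rel [ 1.81807483 -1.16552707 -9.25458274] [0.5287463  0.17606887 0.0592067 ]
```

View pics/c10.png

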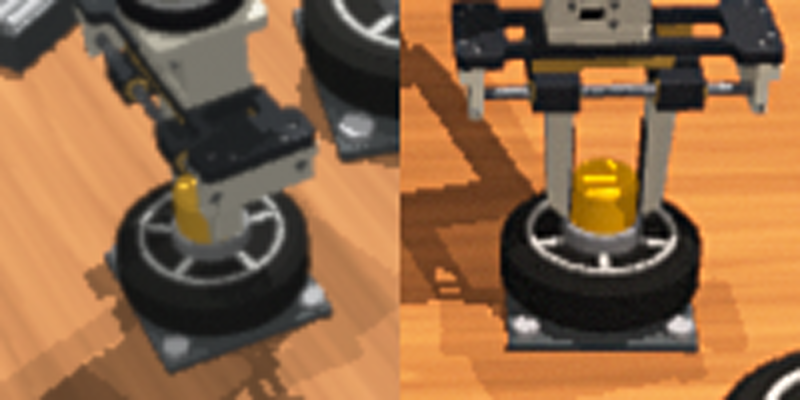

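View pics/w10_ov.png

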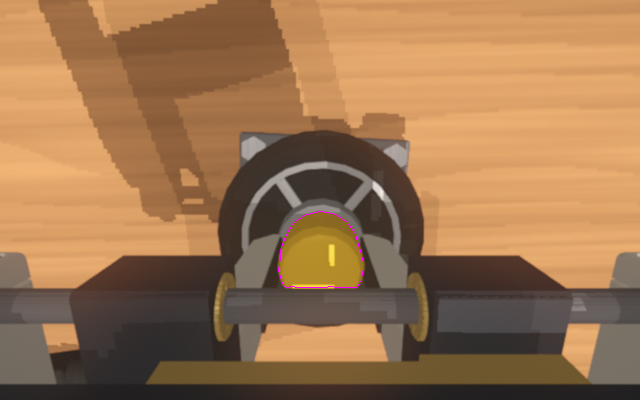

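The pictures show the rim closed onto the grey hub with no black ring visible. The load is steady at 15.5 N, well above the 7 N seal spring, and z does not change with load. Handing in.

Run:
```python
from plant import status, close_job
st=status.observe(); print(st['time'],st['tool_pos'],st['wrist_force'])
print(close_job())
```

```text
13.4167 [0.52692823 0.1772344  0.06846128] [-4.73282214 -1.8014852  15.47648553]
the job is handed in; nothing more can be done
None
```

I took the yellow cap from the far bay of the drawer and snapped it onto the small wheel. I handed the job in at 13.4 s with the cap still gripped (34 N set) and pressed home; no verdict was reported.

**Last checks:**
- **Click:** the upward force on the tool rose to about 5 N, then dropped to zero with the rim roughly 2.5 to 5 mm above the hub.
- **Fully home:** the tool height stayed at 68.5 mm while the force went from 11 to 23 N, so the cap was on a hard stop. That height matched the 68.6 mm I predicted. I then eased off to a steady 15.5 N, above the 7 N the seal spring needs.
- **Pictures:** the cap is upright and centred on the hub, with no black seal ring showing.

**What disagreed:**
- **Camera bias:** the scene and side cameras put the wheel axis about 4 mm further out in x than the wrist camera did. I used the wrist camera for both the cap and the wheel, so most of the error cancelled.
- **Last cap fit:** the final outline fit put the cap about 1 mm off in x and 2.5 mm lower than before. Only part of the outline was visible, so this could be fit error or a small slip in the grip; I did not settle which.
- **Side load:** about 5 N of sideways force remained at hand-in.
- **Not re-measured:** I did not check the nut, bush and mallet positions again at the end. The arm stayed well clear of them and felt no contact while moving.

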